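# Find the full tin by feel

### The arm

A 6-joint arm with a two-finger parallel gripper is mounted at the origin on the work surface. World frame = base frame: x ahead of the robot, y to its left, z up, the work surface at z = 0. Lengths are in m, angles in rad, forces in N, time in s.
With the tool pointing down it reaches from about 0.375 to 0.9 m from the base axis. Payload 3.1 kg.
Tool frame: the origin (TCP) lies at the very end of the fingers, on their centre line; the grasp point (between the pads) lies robot.grasp_offset behind it (robot.grasp_offset is the distance from the TCP to the grasp point, in m); z points along the fingers, y is the direction in which the jaws open and shut (so a half turn about z gives the same grasp; the last joint's range is limited). The gripper opens to 87 mm and grips with 3 to 60 N. Pads are 19 mm wide; open, the fingers measure 117 mm over their backs; the gripper's body (75 mm by 190 mm) begins 51 mm behind the grasp point.
Start: joints at [1.147, 0.527, 1.433, -0, 1.181, -0.178], TCP at [0.152, 0.606, 0.223] pointing down, gripper open.
Joint ranges: [-3.08, 3.08], [-0.75, 2.2], [0.22, 2.44], [-1.43, 4.57], [0, 2.65], [-2.85, 2.85]. Speed limits (rad/s): [2.79, 2.79, 3.14, 3.14, 3.14, 3.14].

### API

Orientations are given as a unit quaternion [x, y, z, w].
In Python, from rig import robot gives the robot as it stands.
- The arm moves only by the tool drive_tool, never from a script. Its argument "targets" is one flat list of numbers, 6 for each row, row after row: the shift along the tool's x, y, z in cm, then the turn, a rotation vector about the tool's x, y, z in degrees. A call has 1 to 12 rows; each row is the pose to reach, as a shift and turn from the pose commanded when the call began, along the tool's axes at that moment; what a row does not reach only later rows make up. A row lasts 1/12 s, in which the tool goes at most 41.7 mm and 7.16 degrees, less where a joint would pass 70% of its speed; a pose out of reach is approached as far as the arm can. A call with a gripper value outside its range is refused whole. "grip" is the gripper command: -1 is fully open, 1 is shut, values between are in proportion, set as the call begins (left out, the last holds). The fingers move at their own pace and stop on an object; "squeeze" is the grip in N (left out, the last holds). Time passes only in rows, so rows that repeat a pose let the fingers close. It gives the time, the measured TCP pose, the force and the opening at its end, in the units of the state.
- robot.get_obs(): the state, without advancing time (a new reading comes with each control period).
- robot.camera(name): name is "scene" or "side" or "wrist"; returns (picture, depth): 420x560x3 uint8, red, green, blue; 420x560 float32, m along the optical axis (not along the pixel's ray), 0 where there is no reading.
- robot.calibration(name): a dict with "mtx" (3x3 intrinsics, pixels), "R" (3x3) and "t" (3): a world point X has camera coordinates R X + t; the wrist camera has in their place "hand_eye" (4x4, takes a point from camera to tool coordinates, whose origin is the TCP and whose axes are the flange's). Camera axes: x right, y down, z forward; pixel columns grow to the right and rows downward; lengths in m; the calibration is good to about 2 mm. A picture is of the moment at which its call begins: read the wrist's pose just before it. calibration takes no time and is no camera call.
- robot.hand_in(): hands the job in, once; it reports no verdict.
The state is a dict: "time": time; "q": joint angles; "joint_velocities": joint speeds; "joint_torque": joint torques, N m; "position": TCP position; "tool_rot": TCP orientation; "ft_force": force on the tool from outside, world axes, zero at the start; "moment": the same for the moment, N m; "grip_width": finger opening in m.
Only numpy, scipy, OpenCV 4.12 (cv2) and the standard library are available. Lean on these libraries where they do the work, as an engineer would, in place of code of your own. Each camera call takes 0.05 s, during which the arm holds its last target.

### The job

Heft the three identical closed tins on the blue shelf one after the other, the robot's left one first, then the middle, then the right: lift each about 7 cm clear of the shelf, feel its weight for a second, and set it back upright without dropping it. Then finish holding the heaviest one (keep hold of it if it is the last), still and upright in the gripper some 15 cm above the shelf, the other two left standing on the shelf; the program ends while it is still held. Do not tip the tins, and leave the mug, votive glass, remotes and potted plant where they are.

Things in the scene. Friction and masses are not known exactly. Their poses are not given: they have to be found in the camera images.
- shelf: low narrow blue-painted shelf board, fixed, 200 mm deep (own x) by 760 mm long (own y), its top 60 mm above the table. Origin: on the table under its centre; z up, own x points away from the robot, turned by up to 0.12 rad about z
- tin_l: the left one (as the robot looks along +x; left is +y) of three identical closed round plastic tins, white with a ribbed grey screw-top lid; 56 mm diameter (lid ribs 60 mm to look at), 62 mm high overall, body 46 mm high with the lid above it. Origin: centre of the underside, z up. The three tins weigh about 0.14 to 0.16, 0.24 to 0.28 and 0.43 to 0.51 kg; which tin is which changes from start to start and cannot be seen. The contents may shift by 2 mm inside
- tin_m: the middle one (as the robot looks along +x; left is +y) of three identical closed round plastic tins, white with a ribbed grey screw-top lid; 56 mm diameter (lid ribs 60 mm to look at), 62 mm high overall, body 46 mm high with the lid above it. Origin: centre of the underside, z up. The three tins weigh about 0.14 to 0.16, 0.24 to 0.28 and 0.43 to 0.51 kg; which tin is which changes from start to start and cannot be seen. The contents may shift by 2 mm inside
- tin_r: the right one (as the robot looks along +x; left is +y) of three identical closed round plastic tins, white with a ribbed grey screw-top lid; 56 mm diameter (lid ribs 60 mm to look at), 62 mm high overall, body 46 mm high with the lid above it. Origin: centre of the underside, z up. The three tins weigh about 0.14 to 0.16, 0.24 to 0.28 and 0.43 to 0.51 kg; which tin is which changes from start to start and cannot be seen. The contents may shift by 2 mm inside
- mug: empty white ceramic mug, 76 mm diameter, 80 mm high, with a side handle, at one end of the shelf; leave alone. Origin: centre of the underside
- votive: frosted glass votive holder, 50 mm diameter, 48 mm high, between two of the tins; leave alone. Origin: centre of the underside
- remote_low: lower of two stacked black remotes, 150 (own x) by 44 by 18 mm, lying across the shelf between two of the tins; leave alone. Origin: centre of the underside
- remote_top: upper of the two stacked remotes, same size, 18 mm higher; leave alone. Origin: centre of the underside
- pot: small succulent in a terracotta pot, 64 mm diameter at the rim, 80 mm high with its leaves, at the other end of the shelf; leave alone. Origin: centre of the underside
Mind the look-alikes: they are no part of the job. Leave any pink look-alike of the tin_r alone.

How it is judged:
By the outcome, as a careful person would: the job done as asked, in the order asked, and still so for the second after the job is handed in, while the arm keeps its last pose, push and grip.
It also fails if it takes over 72 s, if anything falls off the work surface, if the arm or the gripper's body presses on something with over 40 N, if the wrist force passes 120 N, or if a joint passes its speed limit or range.

## Working session

There is one attempt and no reset: what is moved stays moved. The work goes in short steps, Python scripts to look and compute and a tool call to move; the robot and the scene stay as the last step left them, time stands still between calls to the robot, and variables do not carry over. Pictures are saved under pics/ and viewed, and the job is handed in when it is done.

Besides the shell and the picture viewer there is one more tool, called as a command line: name --argument value ..., lists and objects as JSON in quotes. drive_tool: Moves the arm, as the interface text tells. Its arguments: {"type":"object","properties":{"targets":{"type":"array","items":{"type":"number"}},"grip":{"type":"number"},"squeeze":{"type":"number"}},"required":["targets"]}

```bash
ls; mkdir -p pics; python3 - <<'E'
from rig import robot
import cv2,numpy as np
o=robot.get_obs();print(o, robot.grasp_offset)
for n in ("scene","side"):
    im,d=robot.camera(n);cv2.imwrite(f"pics/{n}0.png",im[:,:,::-1]);np.savez(f"{n}0.npz",im=im,d=d)
    c=robot.calibration(n);print(n,c)
print(robot.calibration("wrist"))
E
```

```text
pics
{'time': 0.0, 'q': array([ 1.14649421e+00,  5.28454084e-01,  1.43388991e+00,  5.08621193e-06,
        1.18135801e+00, -1.78480467e-01]), 'joint_velocities': array([-4.43866566e-05,  8.74554854e-05,  2.47276358e-03,  5.63379099e-04,
        3.34717169e-04, -1.42866214e-03]), 'joint_torque': array([-1.53565197e-04, -4.40039957e+01, -1.76593208e+01,  6.35053706e-02,
        5.84863883e-02, -1.66992845e-04]), 'position': array([0.15175507, 0.60555981, 0.22158298]), 'tool_rot': array([ 1.22602479e-01,  9.92455299e-01, -1.00643543e-03, -3.15324527e-04]), 'ft_force': array([0.42928931, 0.53434349, 0.23847426]), 'moment': array([-0.02179344, -0.00234946,  0.01435558]), 'grip_width': 0.0872066344135031} 0.0187
scene {'mtx': array([[451.24429443,   0.        , 282.72274531],
       [  0.        , 451.24429443, 206.83240324],
       [  0.        ,   0.        ,   1.        ]]), 'R': array([[ 0.13789103,  0.99032513, -0.0155625 ],
       [ 0.76427574, -0.11638407, -0.63430068],
       [-0.62997513,  0.07557034, -0.77292979]]), 't': array([-0.11024175, -0.3197422 ,  1.54643886])}
side {'mtx'
[... 177 characters left out ...]
2539, -0.65981712, -0.00112001],
       [-0.48538841, -0.55162779, -0.6783103 ],
       [ 0.44694292,  0.51024323, -0.73477471]]), 't': array([-0.38244743,  0.32106153,  1.00417209])}
{'mtx': array([[291.48555537,   0.        , 280.61065747],
       [  0.        , 291.48555537, 205.6101106 ],
       [  0.        ,   0.        ,   1.        ]]), 'hand_eye': array([[-1.10128100e-04, -9.68857246e-01, -2.47619920e-01,
         6.79136952e-02],
       [ 9.99999875e-01, -2.27438444e-04,  4.45147136e-04,
        -9.00550976e-04],
       [-4.87602317e-04, -2.47619840e-01,  9.68857150e-01,
        -1.61356513e-01],
       [ 0.00000000e+00,  0.00000000e+00,  0.00000000e+00,
         1.00000000e+00]])}
```

View pics/scene0.png

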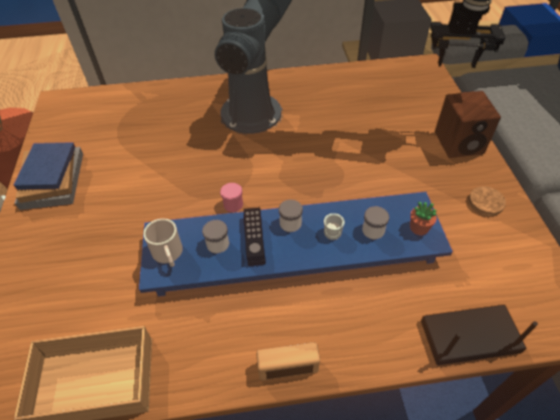

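View pics/side0.png

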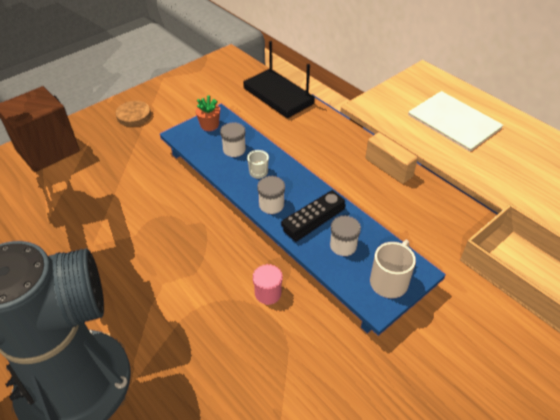

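The scene view looks back at the robot, so +y is to the right. tin_l is at (375,222), tin_m at (290,215), tin_r at (215,236), and the pink look-alike at (232,197). The votive is at (334,227), the remotes at (254,236), the mug at (163,242) and the pot at (423,218). Next I measure them with depth from both cameras.

```bash
cat > h.py <<'E'
import numpy as np,cv2
from rig import robot
def cloud(n,d):
    c=robot.calibration(n);v,u=np.mgrid[:420,:560];K=c["mtx"]
    P=np.stack([(u-K[0,2])/K[0,0]*d,(v-K[1,2])/K[1,1]*d,d],-1)
    return (P-c["t"])@c["R"]
E
python3 - <<'E'
from h import *
guess={"scene":None}
for n in("scene","side"):
    z=np.load(n+"0.npz");im=z["im"];d=z["d"];P=cloud(n,d)
    hsv=cv2.cvtColor(im,cv2.COLOR_RGB2HSV)
    # shelf
    m=(hsv[...,0]>105)&(hsv[...,0]<125)&(hsv[...,1]>120)&(d>0)&(abs(P[...,2]-.06)<.012)&(P[...,0]>.2)&(P[...,0]<.8)&(abs(P[...,1])<.6)
    pts=P[m];r=cv2.minAreaRect(pts[:,:2].astype(np.float32)*1000);print(n,"shelf z",np.median(pts[:,2]),r)
    # lids/objects above shelf
    m=(d>0)&(P[...,2]>.085)&(P[...,2]<.16)&(P[...,0]>.3)&(P[...,0]<.75)&(abs(P[...,1])<.45)
    k,l,s,c=cv2.connectedComponentsWithStats(m.astype(np.uint8))
    for i in range(1,k):
        if s[i,4]<60: continue
        q=P[l==i]; zt=np.percentile(q[:,2],95); t=q[q[:,2]>zt-.006]
        cc,rr=cv2.minEnclosingCircle(t[:,:2].astype(np.float32)*1000)
        print(c[i].round(),s[i,4],"ztop",zt.round(4),"circ",np.round(cc,1),round(rr,1),"mean",(t[:,:2].mean(0)*1000).round(1), "rgb",im[l==i].mean(0).round())
    m=(hsv[...,0]>160)&(hsv[...,1]>100)&(d>0)&(P[...,0]>.3)&(abs(P[...,1])<.4)&(P[...,2]>.01)
    print("pink",np.percentile(P[m],[2,50,98],axis=0).round(3))
E
```

```text
scene shelf z 0.06190087401845233 ((585.9387817382812, 24.260711669921875), (679.644775390625, 179.25418090820312), 89.18574523925781)
[290. 212.] 531 ztop 0.126 circ [533.1  56.8] 30.6 mean [534.   57.1] rgb [122. 106.  95.]
[423. 216.] 589 ztop 0.1386 circ [596.6 378.7] 26.1 mean [596.6 379.6] rgb [97. 82. 56.]
[253. 233.] 917 ztop 0.101 circ [569.5 -38.1] 76.4 mean [572.1 -40.3] rgb [72. 61. 59.]
[375. 219.] 563 ztop 0.1261 circ [586.2 261.9] 31.0 mean [587.6 261.2] rgb [118. 106.  99.]
[333. 223.] 282 ztop 0.1114 circ [577.4 158.7] 26.2 mean [578.2 158.2] rgb [140. 136. 123.]
[162. 238.] 1031 ztop 0.1421 circ [ 569.7 -258.5] 39.2 mean [ 571.2 -257.6] rgb [145. 127. 108.]
[215. 233.] 575 ztop 0.126 circ [ 569.2 -130.9] 31.2 mean [ 570.3 -132.3] rgb [120. 107.  99.]
pink [[ 0.377 -0.109  0.013]
 [ 0.416 -0.086  0.062]
 [ 0.426 -0.064  0.067]]
side shelf z 0.05843202281344536 ((573.5051879882812, 55.930877685546875), (759.3994140625, 201.90316772460938), 89.53401184082031)
[207. 111.] 529 ztop 0.1342 circ [597.6 375.1] 28.2 mean [594.8 378.2] rgb [116.  98.  51.]
[233. 135.] 532 ztop 0.1223 circ [585.4 260.7] 32.6 mean [584.3 258. ] rgb [142. 128. 115.]
[258. 160.] 309 ztop 0.1075 circ [578.4 155.9] 26.0 mean [577.7 154.8] rgb [174. 169. 147.]
[271. 191.] 662 ztop 0.1226 circ [532.2  55.6] 31.3 mean [530.6  53.6] rgb [145. 131. 117.]
[312. 212.] 1177 ztop 0.0978 circ [567.4 -43.4] 76.3 mean [564.3 -43.9] rgb [61. 56. 52.]
[345. 232.] 777 ztop 0.1229 circ [ 569.  -133.9] 31.4 mean [ 567.1 -136. ] rgb [146. 131. 117.]
[393. 266.] 1492 ztop 0.1394 circ [ 570.1 -259.1] 40.1 mean [ 568.6 -261.1] rgb [185. 164. 137.]
pink [[ 0.369 -0.119  0.012]
 [ 0.381 -0.112  0.037]
 [ 0.411 -0.087  0.062]]
```

Averaging both views gives tin_l (0.586, 0.260), tin_m (0.533, 0.056) and tin_r (0.569, -0.133), all with lid tops near 0.124. I'll grip with the jaws along world x, which leaves the most clearance to neighbours. First move: rotate and approach.

drive_tool --targets '[-2.8,-1.3,0,0,0,6.325,-5.6,-2.6,0,0,0,12.65,-8.4,-3.9,0,0,0,18.975,-11.2,-5.2,0,0,0,25.3,-14,-6.5,0,0,0,31.625,-16.8,-7.8,0,0,0,37.95,-19.6,-9.1,0,0,0,44.275,-22.4,-10.4,0,0,0,50.6,-25.2,-11.7,0,0,0,56.925,-28,-13,0,0,0,63.25,-30.8,-14.3,0,0,0,69.575,-33.6,-15.6,0,0,0,75.9]' --grip -1

```text
time: 1.1
position: [0.4407, 0.3718, 0.2221]
tool_rot: [0.709, 0.705, -0.001, -0.0]
ft_force: [1.2, 0.7, -0.5]
grip_width: 0.087
```

drive_tool --targets '[-1.8,2.4,0,0,0,0,-3.7,4.8,0,0,0,0,-5.6,7.2,0,0,0,0,-7.5,9.7,0,0,0,0,-9.4,12.1,0,0,0,0,-10.6,13.8,0,0,0,0,-11.1,14.5,0,0,0,0,-11.1,14.5,0,0,0,0,-11.1,14.5,0,0,0,0,-11.1,14.5,0,0,0,0]'

```text
time: 1.93
position: [0.5834, 0.2631, 0.2222]
tool_rot: [0.707, 0.708, -0.001, -0.001]
ft_force: [0.2, 0.0, -0.2]
grip_width: 0.0867
```

```bash
cat >> h.py <<'E'
from scipy.spatial.transform import Rotation as Rn
def wrist(name):
    o=robot.get_obs();im,d=robot.camera("wrist");cv2.imwrite(f"pics/{name}.png",im[:,:,::-1])
    c=robot.calibration("wrist");K=c["mtx"];v,u=np.mgrid[:420,:560]
    P=np.stack([(u-K[0,2])/K[0,0]*d,(v-K[1,2])/K[1,1]*d,d],-1)
    H=c["hand_eye"];P=P@H[:3,:3].T+H[:3,3]
    W=P@Rn.from_quat(o["tool_rot"]).as_matrix().T+o["position"]
    m=(d>0)&(W[...,2]>.085)&(W[...,2]<.15)&(W[...,0]>.45)&(W[...,0]<.7)
    k,l,s,cc=cv2.connectedComponentsWithStats(m.astype(np.uint8))
    print("pos",o["position"].round(4),"F",o["ft_force"].round(2),"quat",o["tool_rot"].round(4),"w",o["grip_width"],"t",o["time"])
    for i in range(1,k):
        if s[i,4]<150: continue
        q=W[l==i]; zt=np.percentile(q[:,2],95); t=q[q[:,2]>zt-.006]
        ce,rr=cv2.minEnclosingCircle(t[:,:2].astype(np.float32)*1000)
        print(cc[i].round(),s[i,4],"ztop",zt.round(4),"circ",np.round(ce,1),round(rr,1),"mean",(t[:,:2].mean(0)*1000).round(1))
E
python3 -c "
from h import *
wrist('w1')"
```

```text
pos [0.5834 0.2631 0.2222] F [ 0.17  0.04 -0.2 ] quat [ 7.066e-01  7.076e-01 -6.000e-04 -8.000e-04] w 0.08672406456550608 t 1.9333
[296.  71.] 4448 ztop 0.137 circ [595.5 379.5] 26.9 mean [595.7 381.1]
[284. 204.] 3140 ztop 0.1222 circ [585.5 262. ] 30.2 mean [585.6 263.3]
[277. 295.] 564 ztop 0.1077 circ [578.  158.4] 24.7 mean [578.3 164.8]
```

View pics/w1.png

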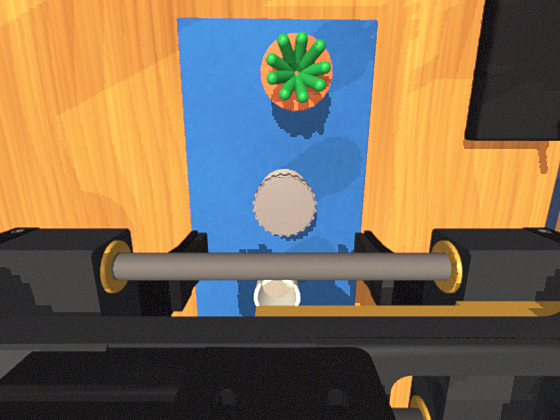

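The wrist view shows tin_l's lid at (284,204), between the open jaws, which gives (0.5855, 0.262). The pot is at (296,71) and the votive at (277,295), both clear of the fingers. Descending.

drive_tool --targets '[-0.1,0.2,1.0,0,0,0,-0.1,0.2,3.0,0,0,0,-0.1,0.2,5.5,0,0,0,-0.1,0.2,8.0,0,0,0,-0.1,0.2,10.5,0,0,0,-0.1,0.2,12.5,0,0,0,-0.1,0.2,14.0,0,0,0,-0.1,0.2,14.8,0,0,0,-0.1,0.2,15.1,0,0,0,-0.1,0.2,15.1,0,0,0,-0.1,0.2,15.1,0,0,0]'

```text
time: 2.9
position: [0.5875, 0.2616, 0.0723]
tool_rot: [0.707, 0.707, 0.001, 0.0]
ft_force: [-1.3, 0.3, 0.2]
grip_width: 0.0866
```

```bash
python3 -c "
from h import *
wrist('w2')"
```

```text
pos [0.5875 0.2616 0.0723] F [-1.27  0.29  0.15] quat [7.068e-01 7.074e-01 6.000e-04 4.000e-04] w 0.08661432615923331 t 2.9
[304.  34.] 10108 ztop 0.1345 circ [595.2 365.8] 22.6 mean [598.  360.4]
[279. 233.] 3651 ztop 0.1219 circ [585.8 279.3] 24.4 mean [585.6 285. ]
[ 75. 232.] 735 ztop 0.1497 circ [519.6 294.6] 19.7 mean [523.1 297.6]
[486. 232.] 696 ztop 0.1497 circ [653.5 294.9] 20.0 mean [650.3 297.7]
[188. 246.] 296 ztop 0.1015 circ [537.9 271.4] 5.4 mean [537.6 271.4]
[373. 246.] 299 ztop 0.102 circ [635.2 271. ] 5.6 mean [635.8 271.6]
[160. 296.] 2055 ztop 0.1484 circ [538.3 273.5] 8.6 mean [538.2 273.7]
[274. 294.] 3831 ztop 0.1221 circ [585.6 261.4] 30.1 mean [583.7 260. ]
[400. 292.] 1589 ztop 0.1481 circ [634.6 275.3] 6.8 mean [634.8 275.4]
[413. 390.] 206 ztop 0.1499 circ [634.7 235.9] 9.3 mean [634.7 237.3]
```

drive_tool --targets '[0,-0.15,0,0,0,0,0,-0.15,0,0,0,0,0,-0.15,0,0,0,0,0,-0.15,0,0,0,0,0,-0.15,0,0,0,0,0,-0.15,0,0,0,0,0,-0.15,0,0,0,0,0,-0.15,0,0,0,0,0,-0.15,0,0,0,0,0,-0.15,0,0,0,0]' --grip 1 --squeeze 25

```text
time: 3.78
position: [0.5861, 0.2612, 0.0718]
tool_rot: [0.707, 0.707, 0.001, 0.0]
ft_force: [1.2, 0.2, 0.9]
grip_width: 0.0555
```

```bash
python3 -c "
from h import *
o=robot.get_obs();print(o['position'],o['ft_force'],o['grip_width'],o['joint_torque'],o['moment'])"
```

```text
[0.58612876 0.2612081  0.07181607] [1.2086539  0.17254086 0.91011519] 0.055549775770009 [ 4.76780646e-01 -4.73121965e+01 -1.20171019e+01  1.66052054e-01
  3.89793701e-01  1.32016667e-03] [-0.12564207 -0.13910016  0.01178485]
```

Gripped at 55.5 mm. Now a smooth lift of 7.3 cm, then a hold of more than 1 s.

drive_tool --targets '[0,0,-0.2,0,0,0,0,0,-0.6,0,0,0,0,0,-1.3,0,0,0,0,0,-2.2,0,0,0,0,0,-3.2,0,0,0,0,0,-4.2,0,0,0,0,0,-5.2,0,0,0,0,0,-6.1,0,0,0,0,0,-6.8,0,0,0,0,0,-7.1,0,0,0,0,0,-7.3,0,0,0,0,0,-7.3,0,0,0]'

```text
time: 4.78
position: [0.5856, 0.2612, 0.1449]
tool_rot: [0.707, 0.707, 0.0, 0.0]
ft_force: [0.3, 0.4, -3.1]
grip_width: 0.0553
```

drive_tool --targets '[0,0,0,0,0,0,0,0,0,0,0,0,0,0,0,0,0,0,0,0,0,0,0,0,0,0,0,0,0,0]'

```text
time: 5.2
position: [0.5854, 0.2611, 0.1442]
tool_rot: [0.707, 0.707, -0.0, -0.0]
ft_force: [0.4, 0.3, -2.7]
grip_width: 0.0552
```

drive_tool --targets '[0,0,0,0,0,0,0,0,0,0,0,0,0,0,0,0,0,0,0,0,0,0,0,0,0,0,0,0,0,0]'

```text
time: 5.62
position: [0.5855, 0.2612, 0.1446]
tool_rot: [0.707, 0.707, 0.0, 0.0]
ft_force: [0.6, -0.4, -2.2]
grip_width: 0.0553
```

drive_tool --targets '[0,0,0,0,0,0,0,0,0,0,0,0,0,0,0,0,0,0,0,0,0,0,0,0,0,0,0,0,0,0]'

```text
time: 6.03
position: [0.5855, 0.2612, 0.1445]
tool_rot: [0.707, 0.707, -0.0, -0.0]
ft_force: [-0.3, 1.0, -3.5]
grip_width: 0.0551
```

```bash
python3 -c "
from h import *
o=robot.get_obs();print(o['time'],o['position'],o['ft_force'],o['grip_width'],o['joint_torque'],o['moment'],o['tool_rot'])"
```

```text
6.0333 [0.58548654 0.26118443 0.14453862] [-0.30140272  0.98016879 -3.51650538] 0.05511013368763099 [ 1.28638279e-03 -4.84579289e+01 -1.63468677e+01  7.46152760e-02
  1.70837471e-02 -5.43700526e-05] [-0.08429895  0.04206359  0.02415109] [ 7.07001533e-01  7.07212013e-01 -1.13780183e-05 -2.79951396e-05]
```

Mean is about -2.9 N, which points to the medium tin. Setting it back gently.

drive_tool --targets '[0,0,0.3,0,0,0,0,0,1.0,0,0,0,0,0,2.0,0,0,0,0,0,3.2,0,0,0,0,0,4.4,0,0,0,0,0,5.5,0,0,0,0,0,6.3,0,0,0,0,0,6.8,0,0,0,0,0,7.0,0,0,0,0,0,7.1,0,0,0,0,0,7.2,0,0,0,0,0,7.2,0,0,0]'

```text
time: 7.03
position: [0.5859, 0.2613, 0.0729]
tool_rot: [0.707, 0.707, 0.0, 0.0]
ft_force: [0.0, 0.8, -2.6]
grip_width: 0.0553
```

drive_tool --targets '[0,0,0.05,0,0,0,0,0,0.1,0,0,0,0,0,0.1,0,0,0,0,0,0.1,0,0,0,0,0,0.1,0,0,0]'

```text
time: 7.45
position: [0.5856, 0.2612, 0.0718]
tool_rot: [0.707, 0.707, 0.0, 0.0]
ft_force: [0.6, 0.1, -1.1]
grip_width: 0.0554
```

drive_tool --targets '[0,0,0.05,0,0,0,0,0,0.05,0,0,0,0,0,0.05,0,0,0]'

```text
time: 7.7
position: [0.5856, 0.2612, 0.0717]
tool_rot: [0.707, 0.707, 0.0, 0.0]
ft_force: [-1.3, -0.6, 3.6]
grip_width: 0.0555
```

drive_tool --targets '[0,0,0,0,0,0,0,0,0,0,0,0,0,0,0,0,0,0,0,0,0,0,0,0,0,0,0,0,0,0,0,0,0,0,0,0,0,0,0,0,0,0,0,0,0,0,0,0]' --grip -1

```text
time: 8.37
position: [0.5855, 0.2612, 0.071]
tool_rot: [0.707, 0.707, -0.0, -0.0]
ft_force: [0.4, -0.3, 0.3]
grip_width: 0.0866
```

drive_tool --targets '[0,0,-0.5,0,0,0,0,0,-1.5,0,0,0,0,0,-3,0,0,0,0,0,-5,0,0,0,0,0,-7.5,0,0,0,0,0,-10,0,0,0,0,0,-12.5,0,0,0,0,0,-14.2,0,0,0,0,0,-15,0,0,0]'

```text
time: 9.12
position: [0.5872, 0.2617, 0.2255]
tool_rot: [0.707, 0.707, 0.003, 0.002]
ft_force: [-0.1, 0.2, -0.2]
grip_width: 0.0871
```

drive_tool --targets '[-1,-0.3,0,0,0,0,-3,-0.8,0,0,0,0,-5.8,-1.5,0,0,0,0,-8.7,-2.3,0,0,0,0,-11.6,-3,0,0,0,0,-14.5,-3.8,0,0,0,0,-17.2,-4.5,0,0,0,0,-19.4,-5,0,0,0,0,-20.5,-5.25,0,0,0,0,-20.5,-5.25,0,0,0,0,-20.5,-5.25,0,0,0,0]'

```text
time: 10.03
position: [0.5327, 0.056, 0.2205]
tool_rot: [0.708, 0.707, -0.0, -0.001]
ft_force: [-0.2, 0.3, -0.4]
grip_width: 0.0868
```

```bash
python3 -c "
from h import *
wrist('w3')
im,d=robot.camera('side');cv2.imwrite('pics/s3.png',im[:,:,::-1])"
```

```text
pos [0.5327 0.056  0.2205] F [-0.19  0.33 -0.43] quat [ 7.076e-01  7.066e-01 -1.000e-04 -6.000e-04] w 0.08677494047909047 t 10.0333
[336.  87.] 1289 ztop 0.1081 circ [578.2 158.2] 24.8 mean [579.1 159.7]
[281. 202.] 3174 ztop 0.1222 circ [531.9  56.9] 30.2 mean [531.8  58.2]
[309. 291.] 2793 ztop 0.097 circ [565.3 -49.2] 72.9 mean [563.  -47.1]
```

View pics/s3.png

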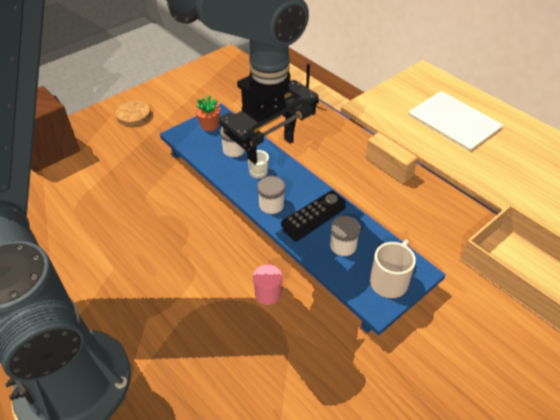

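View pics/w3.png

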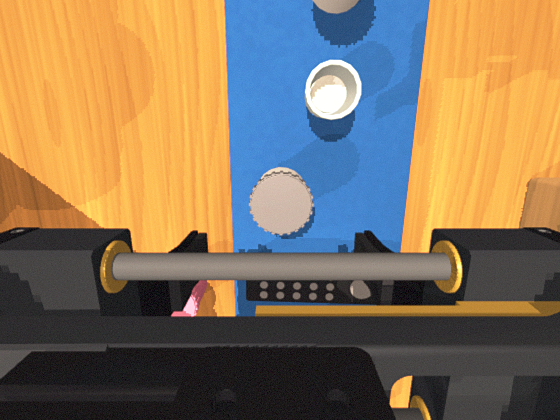

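The wrist view shows tin_m's lid at (281,202), or (0.532, 0.057), between the jaws. The side view shows tin_l upright and the other objects unmoved. Descending on tin_m.

drive_tool --targets '[0.05,-0.1,1.0,0,0,0,0.05,-0.1,3.0,0,0,0,0.05,-0.1,5.5,0,0,0,0.05,-0.1,8.0,0,0,0,0.05,-0.1,10.5,0,0,0,0.05,-0.1,12.5,0,0,0,0.05,-0.1,14.0,0,0,0,0.05,-0.1,14.7,0,0,0,0.05,-0.1,14.9,0,0,0,0.05,-0.1,14.9,0,0,0,0.05,-0.1,14.9,0,0,0,0.05,-0.1,14.9,0,0,0]'

```text
time: 11.13
position: [0.533, 0.0568, 0.0731]
tool_rot: [0.707, 0.707, 0.001, 0.001]
ft_force: [0.3, -0.9, 0.4]
grip_width: 0.0869
```

drive_tool --targets '[0,0,0,0,0,0,0,0,0,0,0,0,0,0,0,0,0,0]'

```text
time: 11.38
position: [0.5324, 0.0566, 0.0726]
tool_rot: [0.707, 0.707, 0.0, 0.0]
ft_force: [0.0, 0.1, 0.3]
grip_width: 0.0872
```

drive_tool --targets '[0,-0.05,0.05,0,0,0,0,-0.05,0.05,0,0,0,0,-0.05,0.05,0,0,0,0,-0.05,0.05,0,0,0,0,-0.05,0.05,0,0,0,0,-0.05,0.05,0,0,0,0,-0.05,0.05,0,0,0,0,-0.05,0.05,0,0,0,0,-0.05,0.05,0,0,0,0,-0.05,0.05,0,0,0]' --grip 1 --squeeze 25

```text
time: 12.22
position: [0.5317, 0.0567, 0.0716]
tool_rot: [0.707, 0.707, 0.0, 0.0]
ft_force: [1.3, 0.8, -0.5]
grip_width: 0.0557
```

drive_tool --targets '[0,0,-0.2,0,0,0,0,0,-0.6,0,0,0,0,0,-1.3,0,0,0,0,0,-2.2,0,0,0,0,0,-3.2,0,0,0,0,0,-4.2,0,0,0,0,0,-5.2,0,0,0,0,0,-6.1,0,0,0,0,0,-6.8,0,0,0,0,0,-7.1,0,0,0,0,0,-7.3,0,0,0,0,0,-7.3,0,0,0]'

```text
time: 13.22
position: [0.5317, 0.0567, 0.1449]
tool_rot: [0.707, 0.707, 0.0, 0.0]
ft_force: [0.1, 0.5, -1.9]
grip_width: 0.0556
```

drive_tool --targets '[0,0,0,0,0,0,0,0,0,0,0,0,0,0,0,0,0,0,0,0,0,0,0,0,0,0,0,0,0,0]'

```text
time: 13.63
position: [0.5314, 0.0567, 0.1442]
tool_rot: [0.707, 0.707, -0.0, -0.0]
ft_force: [0.4, -0.2, -1.7]
grip_width: 0.0557
```

drive_tool --targets '[0,0,0,0,0,0,0,0,0,0,0,0,0,0,0,0,0,0,0,0,0,0,0,0,0,0,0,0,0,0]'

```text
time: 14.05
position: [0.5316, 0.0566, 0.1446]
tool_rot: [0.707, 0.707, 0.0, 0.0]
ft_force: [-0.0, 0.2, -1.8]
grip_width: 0.0558
```

drive_tool --targets '[0,0,0,0,0,0,0,0,0,0,0,0,0,0,0,0,0,0,0,0,0,0,0,0,0,0,0,0,0,0]'

```text
time: 14.47
position: [0.5316, 0.0566, 0.1446]
tool_rot: [0.707, 0.707, 0.0, 0.0]
ft_force: [-0.5, 0.1, -1.9]
grip_width: 0.0561
```

About -1.8 N, so tin_m looks like the light one. Setting it back.

drive_tool --targets '[0,0,0.3,0,0,0,0,0,1.0,0,0,0,0,0,2.0,0,0,0,0,0,3.2,0,0,0,0,0,4.4,0,0,0,0,0,5.5,0,0,0,0,0,6.3,0,0,0,0,0,6.8,0,0,0,0,0,7.0,0,0,0,0,0,7.1,0,0,0,0,0,7.2,0,0,0,0,0,7.2,0,0,0]'

```text
time: 15.47
position: [0.5319, 0.0566, 0.0728]
tool_rot: [0.707, 0.707, 0.0, 0.0]
ft_force: [0.4, -0.6, -0.8]
grip_width: 0.0561
```

drive_tool --targets '[0,0,0.05,0,0,0,0,0,0.1,0,0,0,0,0,0.1,0,0,0,0,0,0.1,0,0,0,0,0,0.1,0,0,0]'

```text
time: 15.88
position: [0.5317, 0.0567, 0.0717]
tool_rot: [0.707, 0.707, 0.0, 0.0]
ft_force: [-0.7, -0.5, -0.9]
grip_width: 0.0557
```

drive_tool --targets '[0,0,0.05,0,0,0,0,0,0.05,0,0,0,0,0,0.05,0,0,0]'

```text
time: 16.13
position: [0.5317, 0.0566, 0.0715]
tool_rot: [0.707, 0.707, 0.0, 0.0]
ft_force: [-1.1, 0.3, 4.1]
grip_width: 0.0558
```

drive_tool --targets '[0,0,0,0,0,0,0,0,0,0,0,0,0,0,0,0,0,0,0,0,0,0,0,0,0,0,0,0,0,0,0,0,0,0,0,0,0,0,0,0,0,0,0,0,0,0,0,0]' --grip -1

```text
time: 16.8
position: [0.5316, 0.0566, 0.071]
tool_rot: [0.707, 0.707, 0.0, 0.0]
ft_force: [0.2, 0.1, 0.3]
grip_width: 0.0862
```

drive_tool --targets '[0,0,-0.5,0,0,0,0,0,-1.5,0,0,0,0,0,-3,0,0,0,0,0,-5,0,0,0,0,0,-7.5,0,0,0,0,0,-10,0,0,0,0,0,-12.5,0,0,0,0,0,-14.2,0,0,0,0,0,-15,0,0,0]'

```text
time: 17.55
position: [0.533, 0.0566, 0.2248]
tool_rot: [0.707, 0.707, 0.002, 0.002]
ft_force: [0.1, -0.1, 0.8]
grip_width: 0.087
```

drive_tool --targets '[-1,0.2,0,0,0,0,-3,0.6,0,0,0,0,-5.8,1.1,0,0,0,0,-8.7,1.7,0,0,0,0,-11.6,2.3,0,0,0,0,-14.4,2.8,0,0,0,0,-16.8,3.3,0,0,0,0,-18.4,3.6,0,0,0,0,-18.9,3.7,0,0,0,0,-18.9,3.7,0,0,0,0,-18.9,3.7,0,0,0,0]'

```text
time: 18.47
position: [0.5678, -0.1315, 0.2203]
tool_rot: [0.707, 0.707, -0.0, -0.001]
ft_force: [0.5, 0.9, -0.0]
grip_width: 0.087
```

```bash
python3 -c "
from h import *
wrist('w4')
im,d=robot.camera('scene');cv2.imwrite('pics/c4.png',im[:,:,::-1])"
```

```text
pos [ 0.5678 -0.1315  0.2203] F [ 0.52  0.92 -0.03] quat [ 7.071e-01  7.071e-01 -1.000e-04 -1.200e-03] w 0.08696585774272103 t 18.4667
[240.  10.] 1099 ztop 0.1218 circ [531.2  36. ] 21.7 mean [531.5  31.7]
[282. 104.] 7810 ztop 0.097 circ [568.1 -40.6] 76.8 mean [567.7 -40.5]
[283. 205.] 3168 ztop 0.1222 circ [ 568.8 -132.9] 30.1 mean [ 568.8 -131.7]
[282. 294.] 1541 ztop 0.1376 circ [ 564.7 -232.4] 27.1 mean [ 567.2 -223.3]
[342. 296.] 215 ztop 0.118 circ [ 631.8 -236.7] 6.1 mean [ 632.2 -235.8]
```

View pics/w4.png

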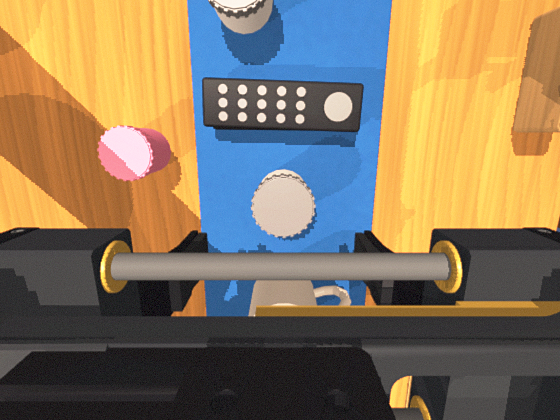

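View pics/c4.png

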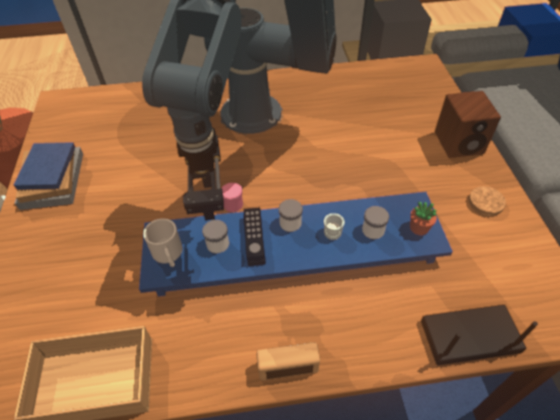

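The wrist view shows tin_r's lid at (283,205), or (0.569, -0.1325), with the pink tin at (133,152) well outside. The scene view shows tin_l at (375,222) and tin_m at (290,215), both standing. Descending on tin_r.

drive_tool --targets '[-0.1,0.05,1.0,0,0,0,-0.1,0.05,3.0,0,0,0,-0.1,0.05,5.5,0,0,0,-0.1,0.05,8.0,0,0,0,-0.1,0.05,10.5,0,0,0,-0.1,0.05,12.5,0,0,0,-0.1,0.05,14.0,0,0,0,-0.1,0.05,14.7,0,0,0,-0.1,0.05,14.9,0,0,0,-0.1,0.05,14.9,0,0,0,-0.1,0.05,14.9,0,0,0,-0.1,0.05,14.9,0,0,0]'

```text
time: 19.57
position: [0.57, -0.1335, 0.0732]
tool_rot: [0.707, 0.707, 0.0, 0.001]
ft_force: [0.6, -0.7, -0.2]
grip_width: 0.0871
```

drive_tool --targets '[0,0,0,0,0,0,0,0,0,0,0,0,0,0,0,0,0,0]'

```text
time: 19.82
position: [0.5694, -0.1335, 0.0727]
tool_rot: [0.707, 0.707, 0.0, 0.001]
ft_force: [0.1, 0.2, -0.5]
grip_width: 0.0872
```

drive_tool --targets '[0.1,-0.05,0.05,0,0,0,0.1,-0.05,0.05,0,0,0,0.1,-0.05,0.05,0,0,0,0.1,-0.05,0.05,0,0,0,0.1,-0.05,0.05,0,0,0,0.1,-0.05,0.05,0,0,0,0.1,-0.05,0.05,0,0,0,0.1,-0.05,0.05,0,0,0,0.1,-0.05,0.05,0,0,0,0.1,-0.05,0.05,0,0,0]' --grip 1 --squeeze 30

```text
time: 20.65
position: [0.5693, -0.1325, 0.0716]
tool_rot: [0.707, 0.707, 0.0, 0.001]
ft_force: [2.3, -0.2, -1.2]
grip_width: 0.0553
```

drive_tool --targets '[0,0,-0.2,0,0,0,0,0,-0.6,0,0,0,0,0,-1.3,0,0,0,0,0,-2.2,0,0,0,0,0,-3.2,0,0,0,0,0,-4.2,0,0,0,0,0,-5.2,0,0,0,0,0,-6.1,0,0,0,0,0,-6.8,0,0,0,0,0,-7.1,0,0,0,0,0,-7.3,0,0,0,0,0,-7.3,0,0,0]'

```text
time: 21.65
position: [0.5687, -0.1324, 0.1449]
tool_rot: [0.707, 0.707, 0.0, 0.0]
ft_force: [-0.1, -0.4, -4.1]
grip_width: 0.0552
```

drive_tool --targets '[0,0,0,0,0,0,0,0,0,0,0,0,0,0,0,0,0,0,0,0,0,0,0,0,0,0,0,0,0,0]'

```text
time: 22.07
position: [0.5685, -0.1323, 0.1442]
tool_rot: [0.707, 0.707, -0.0, -0.0]
ft_force: [-0.3, -0.0, -4.3]
grip_width: 0.0555
```

drive_tool --targets '[0,0,0,0,0,0,0,0,0,0,0,0,0,0,0,0,0,0,0,0,0,0,0,0,0,0,0,0,0,0]'

```text
time: 22.48
position: [0.5687, -0.1323, 0.1446]
tool_rot: [0.707, 0.707, 0.0, 0.0]
ft_force: [-0.4, -0.7, -4.4]
grip_width: 0.0551
```

drive_tool --targets '[0,0,0,0,0,0,0,0,0,0,0,0,0,0,0,0,0,0,0,0,0,0,0,0,0,0,0,0,0,0]'

```text
time: 22.9
position: [0.5686, -0.1323, 0.1446]
tool_rot: [0.707, 0.707, 0.0, 0.0]
ft_force: [0.3, -0.4, -4.4]
grip_width: 0.0555
```

About -4.3 N, against -2.9 N for tin_l and -1.8 N for tin_m. tin_r is the heaviest and the last, so I keep hold and raise it to 15 cm.

drive_tool --targets '[0,0,-0.3,0,0,0,0,0,-1.0,0,0,0,0,0,-2.0,0,0,0,0,0,-3.2,0,0,0,0,0,-4.4,0,0,0,0,0,-5.6,0,0,0,0,0,-6.6,0,0,0,0,0,-7.3,0,0,0,0,0,-7.7,0,0,0,0,0,-7.7,0,0,0,0,0,-7.7,0,0,0,0,0,-7.7,0,0,0]'

```text
time: 23.9
position: [0.5681, -0.1321, 0.2209]
tool_rot: [0.707, 0.707, -0.0, -0.001]
ft_force: [0.5, 0.0, -3.8]
grip_width: 0.0556
```

drive_tool --targets '[0,0,0,0,0,0,0,0,0,0,0,0,0,0,0,0,0,0,0,0,0,0,0,0,0,0,0,0,0,0,0,0,0,0,0,0,0,0,0,0,0,0,0,0,0,0,0,0]'

```text
time: 24.57
position: [0.5686, -0.1323, 0.2216]
tool_rot: [0.707, 0.707, 0.0, 0.0]
ft_force: [-0.4, -0.4, -4.0]
grip_width: 0.0553
```

```bash
python3 -c "
from h import *
o=robot.get_obs();print(o['position'],o['ft_force'],o['grip_width'],abs(o['joint_velocities']).max())
for n in('side','scene'):
    im,d=robot.camera(n);cv2.imwrite(f'pics/{n}5.png',im[:,:,::-1])
    P=cloud(n,d)
    for c in((.5855,.262),(.532,.057),(.569,-.1325)):
        m=(d>0)&(np.hypot(P[...,0]-c[0],P[...,1]-c[1])<.04)&(P[...,2]>.115)&(P[...,2]<.132)
        print(n,c,m.sum(),P[m][:,:2].mean(0).round(4) if m.any() else '')
"
```

```text
[ 0.56864182 -0.13233567  0.22157095] [-0.38217797 -0.36947659 -4.04343928] 0.05525373482318667 0.0017362339161999052
side (0.5855, 0.262) 328 [0.5834 0.2577]
side (0.532, 0.057) 436 [0.5295 0.0532]
side (0.569, -0.1325) 0 
scene (0.5855, 0.262) 404 [0.5883 0.2609]
scene (0.532, 0.057) 389 [0.5343 0.0564]
scene (0.569, -0.1325) 0
```

View pics/side5.png

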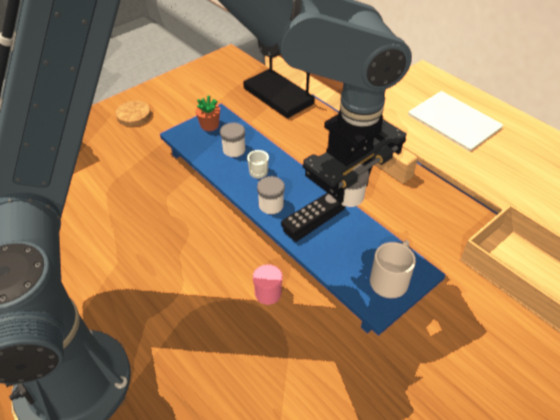

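View pics/scene5.png

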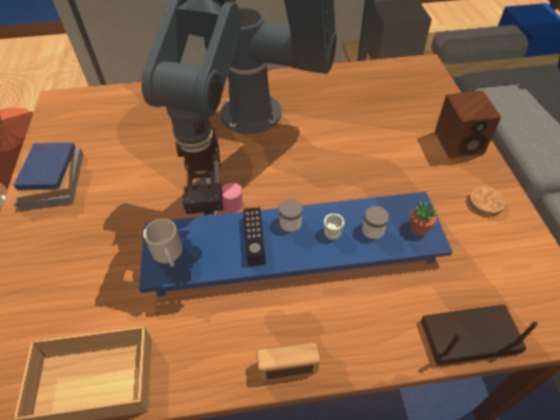

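The side view shows tin_r held upright at (355,190). tin_l at (233,140) and tin_m at (271,195) are standing in place, and everything else is where it started. Handing in.

```bash
python3 -c "
from rig import robot
print(robot.hand_in())"
```

```text
the job is handed in; nothing more can be done
None
```

I hefted the tins in the order left, middle, right, lifting each about 7.3 cm for over a second. I set the left and middle tins back upright. The right tin is the heaviest, so I kept hold of it and handed in at about 24.7 s while it was still held.

| Tin | Wrist force while lifted | Reading |
|---|---|---|
| Left | about 2.9 N | medium |
| Middle | about 1.8 N | light |
| Right | about 4.3 N | heaviest |

**Last checks:** The right tin was 15 cm above the shelf, upright and still, gripped at 55 mm. Both cameras showed the left and middle tins standing at their original spots. In the pictures, the mug, votive glass, remotes, pot and pink look-alike had not moved.

**Disagreements:** Single force readings varied by about 0.5 N. The left and middle means came out slightly above the stated weight ranges, but the order of the three weights is clear. The two fixed cameras disagreed by 3–5 mm, so I placed the grasps with the wrist camera. No check failed.

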